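Pin the cutlery box shut

TASK

Slide the lid of the wooden cutlery box fully shut, so that the hole in its tongue lines up with the holes of the two steel knuckles at the end of the box. Then take the long wooden pin (not the short one) from its rest, thread it down through both knuckles and the tongue until its head sits on the upper knuckle, and let go.

Things in the scene. Friction and masses are not known exactly. Their poses are not given: they have to be found in the camera images.
- box_lid (a joint): Opening of the light wooden sliding lid, m: 0 = shut against its stop, 0.075 = most open. It shuts by sliding level along +y of point clevis_hole, takes about 2 N, and stays where left. At its end is a tongue 44 mm wide, 10 mm thick, with a 25 mm hole; shut, it lies between the knuckles with all three holes in line.
- lid_knob (a point): Centre (half-way up) of the dark round upright knob on the lid: 24 mm diameter, 34 mm tall; the lid's top is 17 mm below this point, 80 mm above the worktop. It moves with the lid. With the lid shut it lies 186 mm from the hole axis, straight towards -y of point clevis_hole.
- clevis_hole (a point): Centre of the hole's mouth on top of the upper steel knuckle, 98 mm above the worktop. z up along the hole, y level and away from the box. Two knuckles, 56 mm wide, 14 mm thick, 18 mm apart in height, with upright through holes 24 mm wide, chamfered 3 mm. The box (130 x 220 mm, 84 mm high) is fixed and lies on the -y side.
- pin_head (a point): Centre of the long pin's head, an upright dark wooden cylinder 30 mm wide, 38 mm tall; below it a shank 12 mm thick, 55 mm long (tip 74 mm under this point). z: pin axis, up. 50 g. It stands loose in a bore (34 mm deep) of a fixed light wooden rest, 60 x 130 x 40 mm; a short pin with a like head, 21 mm lower, stands in the other bore, 70 mm away.
There are look-alikes about, which are no part of the job. Leave any orange or pink look-alike of the part that bears pin_head alone.

How it is judged:
On the way:
1. the lid is slid shut (within 8 mm of its stop) (value of joint box_lid below 0.008 m), for 0.2 s.
At the end, for the whole second after the job is handed in: The lid is shut within 8 mm, and the long pin stands in the holes: its head centre within 12 mm of the hole axis, its head down on the upper knuckle (within 6 mm), its axis within 10 degrees of vertical (value of joint box_lid below 0.008 m and horizontal distance between pin_head and clevis_hole below 0.012 m and z of pin_head in the frame of clevis_hole between 0.012 and 0.025 m and angle between pin_head's own z axis and vertical below 0.18 rad); the robot touches nothing.
It also fails if it takes over 58 s, if anything falls off the work surface, if the arm or the gripper's body presses on something with over 40 N, if the wrist force passes 120 N, or if a joint passes its speed limit or range.

ROBOT

A 7-joint arm with a two-finger parallel gripper is mounted at the origin on a cart in front of the work surface, level with it; the furniture and walls round the work are solid. World frame = base frame: x ahead of the robot, y to its left, z up, the work surface at z = 0. Lengths are in m, angles in rad, forces in N, time in s.
With the tool pointing down it reaches from about 0.425 to 0.875 m from the base axis. Payload 4.7 kg.
Tool frame: the origin (TCP) lies midway between the tips of the shut fingers; the grasp point (between the pads) lies 19 mm behind it; z points along the fingers, y is the direction in which the jaws open and shut (so a half turn about z gives the same grasp; the last joint's range is limited). The gripper opens to 87 mm and grips with 3 to 60 N. Pads are 19 mm wide; open, the fingers measure 117 mm over their backs; the gripper's body (75 mm by 190 mm) begins 51 mm behind the grasp point.
Start: joints at [1.252, 0.321, -0.07, 1.45, 0.023, 1.371, -0.057], TCP at [0.212, -0.614, 0.223] pointing down, gripper open.
Joint ranges: [-2.86, 2.86], [-0.3, 2.09], [-1.38, 1.24], [0.06, 2.45], [-1.56, 4.7], [0.09, 2.05], [-2.69, 2.69]. Speed limits (rad/s): [2.57, 2.57, 3.14, 3.14, 3.14, 3.14, 3.14].

INTERFACE

Orientations are given as a rotation vector (axis times angle).
In Python, from bench import * gives the robot as it stands. The module is installed in compiled form; this text tells all that it offers.
- The arm moves only by the tool play_rows, never from a script. Its argument "series" is one flat list of numbers, 7 for each row, row after row: the opening in per cent of the stroke, from 0 (shut) to 100 (fully open), then the shift along the tool's x, y, z in m, then the turn, a rotation vector about the tool's x, y, z in degrees. In form: [fingers, tx, ty, tz, rx, ry, rz, fingers, tx, ty, tz, rx, ry, rz, ...]. A call has 1 to 10 rows; each row is the pose to reach, as a shift and turn from the pose commanded when the call began, along the tool's axes at that moment; what a row does not reach only later rows make up. A row lasts 1/12 s, in which the tool goes at most 41.7 mm and 7.16 degrees, less where a joint would pass 70% of its speed; a pose out of reach is approached as far as the arm can. A call with a gripper value outside its range is refused whole. The fingers move at their own pace and stop on an object; "force" is the grip in N (left out, the last holds). Time passes only in rows, so rows that repeat a pose let the fingers close. It gives the time, the measured TCP pose, the force and the opening at its end, in the units of the state.
- get_state(): the state, without advancing time (a new reading comes with each control period).
- get_image(name): name is "scene" or "top" or "wrist"; returns a dict with "frame" (400x640x3 uint8, red, green, blue), "fx", "fy", "cx", "cy" (pixels), "R" (3x3) and "t" (3): a world point X has camera coordinates R X + t. Camera axes: x right, y down, z forward; pixel columns grow to the right and rows downward; lengths in m; the calibration is good to about 2 mm. The wrist camera is an equidistant fisheye: a pixel r from the principal point sees the ray r / f radians off the axis. A picture is of the moment at which its call begins. There is no depth.
- close_job(): hands the job in, once; it reports no verdict.
The state is a dict: "time": time; "joint_positions": joint angles; "qd": joint speeds; "joint_torque": joint torques, N m; "position": TCP position; "tool_rot": TCP orientation; "ft_force": force on the tool from outside, world axes, zero at the start; "torque": the same for the moment, N m; "grip_width": opening from 0.0 (shut) to 1.0 (fully open).
Only numpy, scipy, OpenCV 4.12 (cv2) and the standard library are available. Lean on these libraries where they do the work, as an engineer would, in place of code of your own. Each camera call takes 0.05 s, during which the arm holds its last target.

## Working session

There is one attempt and no reset: what is moved stays moved. The work goes in short steps, Python scripts to look and compute and a tool call to move; the robot and the scene stay as the last step left them, time stands still between calls to the robot, and variables do not carry over. Pictures are saved under pics/ and viewed, and the job is handed in when it is done.

Besides the shell and the picture viewer there is one more tool, called after "Call:" as name(argument=value, ...) on one line, values as JSON. play_rows: Moves the arm, as the interface text tells. Its arguments: {"type":"object","properties":{"series":{"type":"array"},"force":{"type":"number"}},"required":["series"]}

```bash
mkdir -p pics; cat > h.py <<'E'
from bench import *
import numpy as np, cv2
def save(n,im,s=1): 
    cv2.imwrite(f'pics/{n}.png',cv2.cvtColor(im,cv2.COLOR_RGB2BGR))
def grab(cam,n):
    d=get_image(cam); np.savez(f'{n}.npz',**d); save(n,d['frame']); return d
def load(n): return dict(np.load(f'{n}.npz'))
def ray(d,u,v,fish=False):
    x=(u-d['cx'])/d['fx'];y=(v-d['cy'])/d['fy']
    if fish:
        r=np.hypot(x,y); c=np.array([x/r*np.sin(r),y/r*np.sin(r),np.cos(r)]) if r>1e-9 else np.array([0,0,1.])
    else: c=np.array([x,y,1.])
    R=d['R'];o=-R.T@d['t'];w=R.T@c;return o,w/np.linalg.norm(w)
def onz(d,u,v,z,fish=False):
    o,w=ray(d,u,v,fish);return o+w*(z-o[2])/w[2]
def proj(d,X,fish=False):
    c=d['R']@np.array(X)+d['t']
    if fish:
        r=np.hypot(c[0],c[1]);th=np.arctan2(r,c[2]);k=th/max(r,1e-9);return d['cx']+d['fx']*k*c[0],d['cy']+d['fy']*k*c[1]
    return d['cx']+d['fx']*c[0]/c[2],d['cy']+d['fy']*c[1]/c[2]
def tri(r1,r2):
    (o1,a),(o2,b)=r1,r2
    s=np.linalg.lstsq(np.c_[a,-b],o2-o1,rcond=None)[0]
    p,q=o1+a*s[0],o2+b*s[1];return (p+q)/2,np.linalg.norm(p-q)
E
python3 - <<'E'
from h import *
for c in('scene','top','wrist'):
    d=grab(c,c+'0');print(c,d['fx'],d['cx'],d['cy'],-d['R'].T@d['t'],d['R'][2])
print(get_state())
E
```

```text
scene 389.289631010216 315.18025468267996 200.45475869441847 [0.02191383 0.33206018 0.71551878] [ 0.57649571 -0.35705168 -0.7349604 ]
top 429.4529678788648 314.07162405466653 205.5268840736504 [0.32414865 0.01954654 1.2151416 ] [ 0.17733737  0.00748282 -0.98412167]
wrist 309.70691628693146 318.5103336425575 198.2499070698669 [ 0.29023691 -0.58682206  0.38397404] [-0.28582634 -0.09654334 -0.95340583]
{'time': 0.15, 'joint_positions': array([ 1.25213756,  0.32164186, -0.0700961 ,  1.45137214,  0.02264384,
        1.37083289, -0.0569027 ]), 'qd': array([-0.00153956, -0.00349831,  0.00095132, -0.00206952, -0.00143299,
        0.00036633,  0.00092251]), 'joint_torque': array([-3.72411751e-04, -4.91796041e+01, -4.05064104e-01, -3.12876034e+01,
       -6.37197238e-02,  4.04936098e-02,  9.20225261e-05]), 'position': array([ 0.21213405, -0.61396574,  0.22173131]), 'tool_rot': array([-3.09679745e+00, -5.20115603e-01,  5.76327735e-04]), 'ft_force': array([-0.15236862, -0.22097692, -0.11745453]), 'torque': array([ 0.01826798,  0.01717355, -0.03127832]), 'grip_width': 1.0004340730208057}
```

View pics/scene0.png

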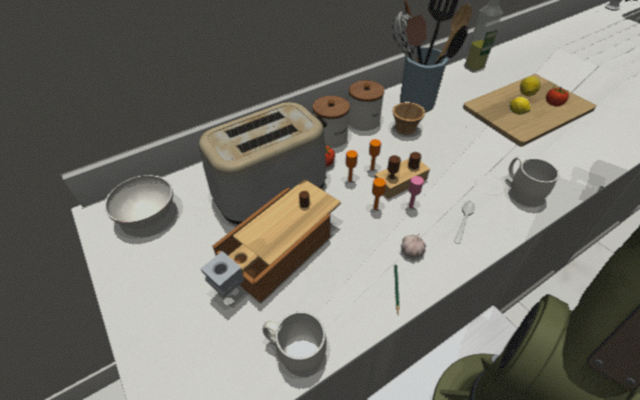

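View pics/top0.png

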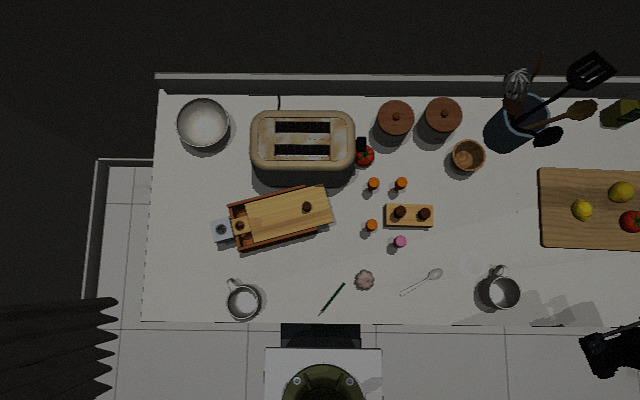

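View pics/wrist0.png

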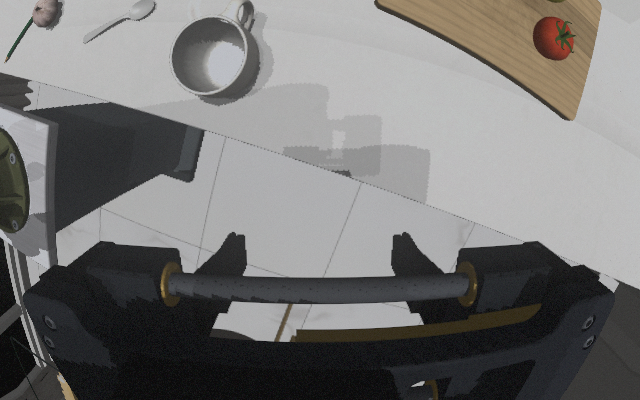

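Top view: knuckles at about (221,230), lid knob (306,207), and the rest with two dark heads at (400,212) and (424,213). The orange pins at (373,184), (401,184), (371,225) and the pink one at (400,241) are look-alikes. I'll enlarge the rest and the box.

```bash
python3 - <<'E'
from h import *
a=load('scene0')['frame'];b=load('top0')['frame']
def crop(im,x,y,w,h,s): return cv2.resize(im[y:y+h,x:x+w],(w*s,h*s),interpolation=cv2.INTER_CUBIC)
A=np.vstack([np.hstack([crop(a,360,130,80,60,5),crop(b,370,185,80,60,5)]),np.hstack([crop(a,195,180,160,120,2),crop(b,205,170,160,120,2)]).repeat(1,0) if 0 else np.hstack([cv2.resize(crop(a,195,180,160,120,3),(400,300)),cv2.resize(crop(b,205,170,140,105,3),(400,300))])])
A=np.clip(A.astype(float)*1.5,0,255).astype(np.uint8)
save('crop0',A)
E
```

```text
(no output)
```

View pics/crop0.png

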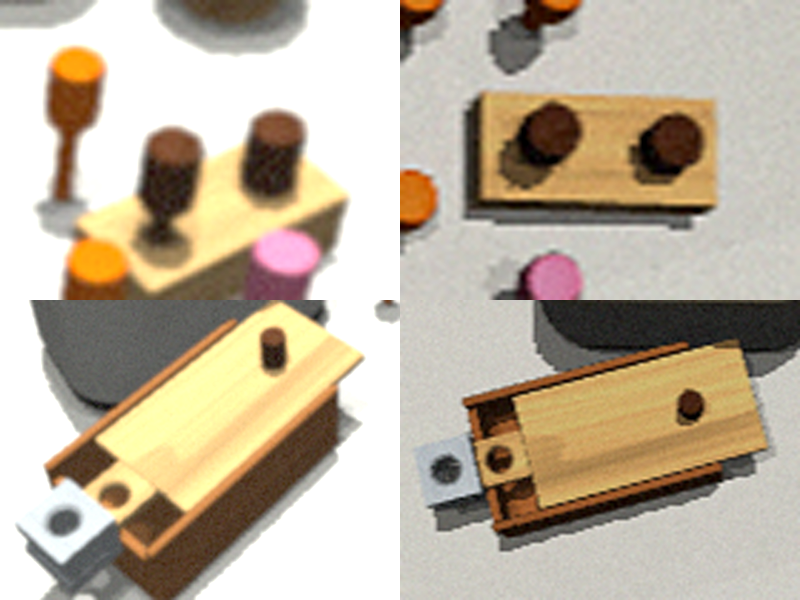

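```bash
python3 - <<'E'
from h import *
S=load('scene0');T=load('top0')
def dark(d,x,y,w,h,thr=75):
    im=d['frame'][y:y+h,x:x+w].astype(int);hsv=cv2.cvtColor(d['frame'],cv2.COLOR_RGB2HSV)[y:y+h,x:x+w]
    m=(im.max(2)<thr)
    n,l,st,c=cv2.connectedComponentsWithStats(m.astype(np.uint8))
    return [(np.round(c[i]+[x,y],1).tolist(),(st[i][:4]+[x,y,0,0]).tolist(),int(st[i][4])) for i in range(1,n) if st[i][4]>15]
for nm,d,b in [('S pins',S,(375,145,55,40)),('T pins',T,(385,200,55,30)),('S knob',S,(290,185,30,28)),('T knob',T,(296,196,25,20)),('S hole',S,(205,250,40,25)),('T hole',T,(211,220,22,20))]:
    for t in (60,80,100): print(nm,t,dark(d,*b,thr=t))
E
```

```text
S pins 60 [([413.5, 163.0], [409, 157, 11, 12], 94), ([392.7, 168.8], [388, 161, 11, 18], 122)]
S pins 80 [([413.7, 162.9], [409, 156, 11, 14], 118), ([392.7, 169.0], [388, 160, 12, 20], 154), ([424.2, 175.1], [420, 172, 8, 8], 28), ([406.8, 182.9], [401, 180, 12, 5], 29)]
S pins 100 [([376.6, 150.6], [375, 147, 5, 10], 37), ([413.9, 161.2], [408, 153, 13, 17], 171), ([393.0, 167.2], [388, 156, 12, 25], 226), ([424.3, 175.0], [419, 171, 10, 10], 42), ([406.8, 182.8], [400, 180, 14, 5], 37)]
T pins 60 [([403.6, 224.1], [385, 205, 47, 23], 116), ([398.4, 212.6], [391, 206, 15, 16], 139), ([422.9, 214.3], [416, 208, 14, 14], 135)]
T pins 80 [([404.3, 226.0], [385, 205, 48, 25], 219), ([397.4, 213.5], [390, 205, 16, 18], 178), ([422.8, 214.4], [416, 208, 15, 14], 151)]
T pins 100 [([403.3, 225.2], [385, 204, 48, 26], 242), ([397.7, 213.5], [389, 205, 18, 18], 194), ([423.0, 214.5], [416, 207, 15, 15], 159)]
S knob 60 [([304.0, 201.7], [300, 197, 9, 10], 75)]
S knob 80 [([304.0, 201.6], [300, 196, 9, 12], 94)]
S knob 100 [([291.6, 186.2], [290, 185, 6, 5], 16), ([304.0, 199.7], [300, 192, 9, 16], 135)]
T knob 60 [([306.3, 206.6], [302, 202, 9, 10], 71)]
T knob 80 [([305.9, 207.4], [302, 201, 9, 13], 94)]
T knob 100 [([306.1, 207.1], [302, 201, 10, 13], 103)]
S hole 60 [([227.4, 250.9], [223, 250, 10, 4], 19)]
S hole 80 [([227.3, 251.0], [221, 250, 13, 4], 31), ([241.2, 256.9], [236, 255, 9, 6], 33), ([219.9, 268.5], [215, 264, 11, 10], 79), ([239.4, 272.1], [234, 269, 11, 6], 34)]
S hole 100 [([227.1, 251.2], [220, 250, 14, 5], 38), ([240.2, 257.3], [235, 254, 10, 8], 61), ([220.1, 268.5], [214, 264, 13, 10], 100), ([239.6, 271.7], [234, 268, 11, 7], 44)]
T hole 60 [([220.7, 229.1], [216, 225, 10, 9], 65)]
T hole 80 [([220.6, 229.0], [216, 224, 10, 11], 79)]
T hole 100 [([231.0, 224.7], [229, 220, 4, 12], 18), ([220.7, 229.0], [215, 224, 12, 11], 99)]
```

```bash
python3 - <<'E'
from h import *
S=load('scene0');T=load('top0')
def crop(im,x,y,w,h,s):
    r=np.clip(cv2.resize(im[y:y+h,x:x+w],(w*s,h*s),interpolation=cv2.INTER_NEAREST).astype(float)*1.6,0,255).astype(np.uint8)
    for k in range(0,w,10): cv2.putText(r,str(x+k),(k*s,9),0,.35,(255,0,0)); r[:,k*s]=(0,255,0)
    for k in range(0,h,10): cv2.putText(r,str(y+k),(0,k*s+9),0,.35,(255,0,0)); r[k*s]=(0,255,0)
    return r
a,b=S['frame'],T['frame']
save('crop1',np.vstack([np.hstack([crop(a,380,145,40,30,10),crop(b,390,198,40,30,10)]),np.hstack([crop(a,200,245,40,30,10),crop(b,205,215,40,30,10)])]))
E
```

```text
(no output)
```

View pics/crop1.png

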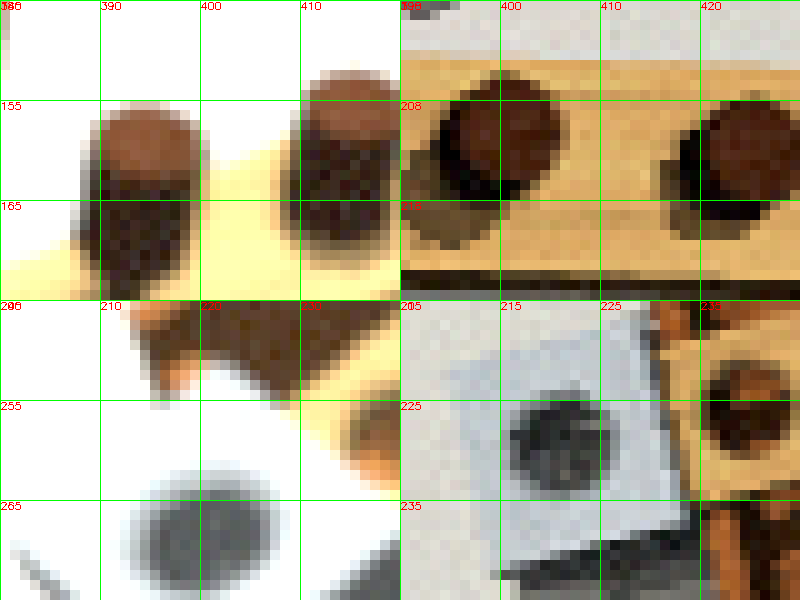

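Both crops show that the left dark pin (scene (394,158), top (400,210)) stands higher with its shank showing, so it is the long one. The right one sits low, so it is the short one. Hole mouth: scene (220,268.5), top (220.6,229).

```bash
python3 - <<'E'
from h import *
S=load('scene0');T=load('top0')
def both(n,s,t,z):
    print(n,'tri',*[np.round(x,4) for x in tri(ray(S,*s),ray(T,*t))],'S@z',onz(S,*s,z).round(4),'T@z',onz(T,*t,z).round(4))
both('longtop',(394.3,158.5),(400.3,210.2),.099)
both('shorttop',(414.8,154.8),(424.5,212.6),.078)
both('hole',(220,268.5),(220.6,229),.098)
both('knobtop',(304,194.5),(306.7,206),.114)
both('tongue',(241,254.5) ,(239.4,225.7),.075)
h=(onz(S,220,268.5,.098)+onz(T,220.6,229,.098))/2;k=(onz(S,304,194.5,.114)+onz(T,306.7,206,.114))/2
d=h-k;print('axis',d,np.linalg.norm(d[:2]),np.degrees(np.arctan2(d[1],d[0])))
# box edge direction from top
for a,b in [((228,206.5),(320,184.5)),((318.5,190),(334,222))]: pass
E
```

```text
longtop tri [ 0.5156 -0.1989  0.0981] 0.001 S@z [ 0.5153 -0.1978  0.099 ] T@z [ 0.5151 -0.1991  0.099 ]
shorttop tri [ 0.5134 -0.2671  0.0786] 0.0017 S@z [ 0.5144 -0.267   0.078 ] T@z [ 0.5128 -0.2678  0.078 ]
hole tri [0.4609 0.2731 0.0957] 0.0008 S@z [0.4595 0.2737 0.098 ] T@z [0.4604 0.2723 0.098 ]
knobtop tri [0.5224 0.0483 0.1118] 0.0028 S@z [0.5215 0.0503 0.114 ] T@z [0.5211 0.0471 0.114 ]
tongue tri [0.471  0.2253 0.0911] 0.0017 S@z [0.4832 0.2232 0.075 ] T@z [0.4727 0.2275 0.075 ]
axis [-0.06131799  0.22425947 -0.016     ] 0.23249130132546927 105.29228501821113
```

```bash
cat >> h.py <<'E'
from scipy.spatial.transform import Rotation as Ro
def go(p,yaw=None,st=None):
    """tool-axis shift/turn to world TCP p, tool y axis pointing at world angle yaw (deg), tool down"""
    s=st or get_state();R=Ro.from_rotvec(s['tool_rot'])
    t=R.inv().apply(np.array(p)-s['position'])
    if yaw is not None:
        y=np.array([np.cos(np.radians(yaw)),np.sin(np.radians(yaw)),0]);z=np.array([0,0,-1.])
        G=Ro.from_matrix(np.c_[np.cross(y,z),y,z]);r=(R.inv()*G).as_rotvec(degrees=True)
    else:r=np.zeros(3)
    print('shift',t.round(4),'turn',r.round(2))
E
python3 - <<'E'
from h import *
go((.5215,.0485,.22),-74.7)
E
```

```text
shift [ 0.5088 -0.525   0.0024] turn [-0.08  0.01  3.77]
```

Call:
play_rows(series=[60,0.509,-0.525,0.002,0,0,3.8,60,0.509,-0.525,0.002,0,0,3.8,60,0.509,-0.525,0.002,0,0,3.8,60,0.509,-0.525,0.002,0,0,3.8,60,0.509,-0.525,0.002,0,0,3.8,60,0.509,-0.525,0.002,0,0,3.8,60,0.509,-0.525,0.002,0,0,3.8,60,0.509,-0.525,0.002,0,0,3.8,60,0.509,-0.525,0.002,0,0,3.8,60,0.509,-0.525,0.002,0,0,3.8])

```text
time: 0.98
position: [0.389, -0.2348, 0.2213]
tool_rot: [3.113, 0.417, -0.0]
ft_force: [0.6, 0.4, 0.3]
grip_width: 0.599
```

```bash
python3 - <<'E'
from h import *
s=get_state();print(s['time'],s['position'],s['joint_positions'].round(2))
go((.5215,.0485,.22),-74.7)
E
```

```text
0.9833 [ 0.38898285 -0.23483943  0.22134417] [ 0.9  -0.09 -0.39  1.9  -0.03  1.32 -0.79]
shift [ 0.2024 -0.2385  0.0012] turn [ 0.03  0.01 -0.04]
```

Call:
play_rows(series=[60,0.202,-0.238,0.001,0,0,0,60,0.202,-0.238,0.001,0,0,0,60,0.202,-0.238,0.001,0,0,0,60,0.202,-0.238,0.001,0,0,0,60,0.202,-0.238,0.001,0,0,0,60,0.202,-0.238,0.001,0,0,0,60,0.202,-0.238,0.001,0,0,0,60,0.202,-0.238,0.001,0,0,0,60,0.202,-0.238,0.001,0,0,0,60,0.202,-0.238,0.001,0,0,0])

```text
time: 1.82
position: [0.5207, 0.0472, 0.22]
tool_rot: [-3.113, -0.422, 0.002]
ft_force: [0.5, -0.3, 0.5]
grip_width: 0.601
```

```bash
python3 - <<'E'
from h import *
s=get_state();print(s['time'],s['position'],s['joint_positions'].round(2))
d=grab('wrist','wrist1');print(proj(d,(.5215,.0485,.114),True), s['ft_force'])
go((.5215,.0485,.089),-74.7)
E
```

```text
1.8167 [0.52068732 0.04718652 0.21997169] [ 0.57  0.1  -0.75  1.75  0.07  1.32 -1.5 ]
(np.float64(317.8974096651369), np.float64(194.55453248600566)) [ 0.54454373 -0.32060461  0.4639222 ]
shift [ 0.002  -0.0028  0.1309] turn [ 0.01  0.08 -0.02]
```

View pics/wrist1.png

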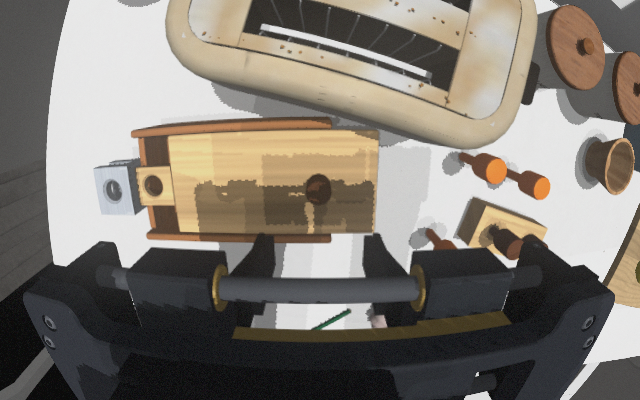

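```bash
python3 - <<'E'
from h import *
d=load('wrist1');im=d['frame'];c=im[165:215,285:355]
save('k1',np.clip(cv2.resize(c,(700,500),interpolation=cv2.INTER_NEAREST)*1.0,0,255).astype(np.uint8))
c=im[155:225,85:185]
save('k2',cv2.resize(c,(800,560),interpolation=cv2.INTER_NEAREST))
for z in (.08,.114): print(proj(d,(.5215,.0485,z),True))
E
```

```text
(np.float64(317.9925132763168), np.float64(184.76459676866187))
(np.float64(317.8974096651369), np.float64(194.55453248600566))
```

View pics/k1.png

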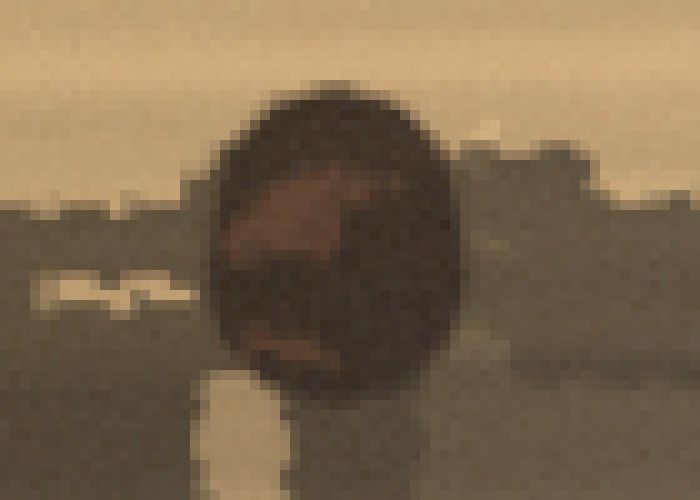

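View pics/k2.png

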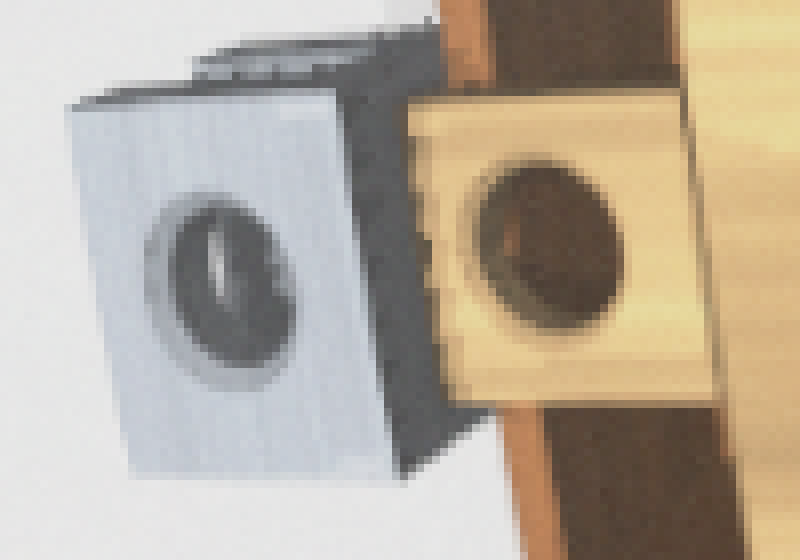

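```bash
python3 - <<'E'
from h import *
d=load('wrist1')
k=onz(d,318.3,192,.114,True);h=onz(d,85+220/8-.5,155+290/8-.5,.098,True)
print(k,h,h-k,np.linalg.norm((h-k)[:2]),np.degrees(np.arctan2(*(h-k)[1::-1])))
go((.523,.0482,.089),-74.7)
E
```

```text
[0.52392234 0.04879003 0.114     ] [0.45987472 0.27253537 0.098     ] [-0.06404762  0.22374533 -0.016     ] 0.2327317591559977 105.97389269810647
shift [ 0.0033 -0.0021  0.1309] turn [ 0.01  0.08 -0.02]
```

The wrist view agrees: knob at (.523,.0485), hole at (.460,.2727), lid about 46 mm open. Next I'll descend and grip the knob.

Call:
play_rows(series=[60,0.003,-0.002,0.06,0,0,0,60,0.003,-0.002,0.12,0,0,0,60,0.003,-0.002,0.13,0,0,0,60,0.003,-0.002,0.13,0,0,0,60,0.003,-0.002,0.13,0,0,0,10,0.003,-0.002,0.13,0,0,0,10,0.003,-0.002,0.13,0,0,0,10,0.003,-0.002,0.13,0,0,0,10,0.003,-0.002,0.13,0,0,0,10,0.003,-0.002,0.13,0,0,0], force=20)

```text
time: 2.7
position: [0.5242, 0.0485, 0.0918]
tool_rot: [3.113, 0.417, 0.004]
ft_force: [-0.1, -1.3, 0.5]
grip_width: 0.308
```

```bash
python3 - <<'E'
from h import *
s=get_state();print(s['time'],s['position'],s['joint_positions'].round(2),s['grip_width'],s['ft_force'])
d=np.array([-.268,.9634]);p=s['position'];go((*(p[:2]+d*.0465),.089),-74.7)
go((*(np.array([.460,.2727])-.186*d),.089),-74.7)
E
```

```text
2.7 [0.5242113  0.04853767 0.09178934] [ 0.52  0.24 -0.74  1.89  0.18  1.08 -1.59] 0.307972482606857 [-0.09963394 -1.3277905   0.48161675]
shift [-0.0002 -0.0465  0.0027] turn [ 0.07 -0.12 -0.04]
shift [-0.002  -0.0472  0.0027] turn [ 0.07 -0.12 -0.04]
```

Call:
play_rows(series=[10,0,0,0,0,0,0,10,0,0,0,0,0,0,10,0,-0.008,0,0,0,0,10,0,-0.016,0,0,0,0,10,0,-0.024,0,0,0,0,10,0,-0.032,0,0,0,0,10,-0.001,-0.038,0,0,0,0,10,-0.001,-0.043,0,0,0,0,10,-0.001,-0.046,0,0,0,0,10,-0.001,-0.046,0,0,0,0], force=20)

```text
time: 3.53
position: [0.5113, 0.0935, 0.0915]
tool_rot: [3.113, 0.418, 0.004]
ft_force: [0.8, 0.5, 6.1]
grip_width: 0.269
```

```bash
python3 - <<'E'
from h import *
s=get_state();print(s['time'],s['position'],s['joint_positions'].round(2),s['grip_width'],s['ft_force'])
d=grab('wrist','wrist2');T=grab('top','top2')
print(np.linalg.norm(s['position'][:2]-[.46,.2727]))
save('k3',np.hstack([cv2.resize(d['frame'][100:280,60:300],(480,360)),cv2.resize(T['frame'][205:265,205:258],(318,360))]))
E
```

```text
3.5333 [0.51134265 0.09354224 0.09147617] [ 0.46  0.23 -0.77  1.91  0.18  1.07 -1.68] 0.26908389331223387 [0.81242086 0.47960883 6.0523329 ]
0.1863694408772574
```

View pics/k3.png

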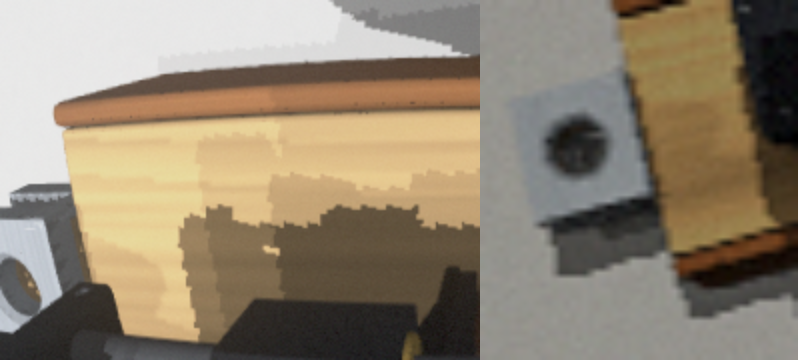

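The lid is nearly at its stop. I'll push a little further and watch the force.

Call:
play_rows(series=[10,0,-0.002,0,0,0,0,10,0,-0.003,0,0,0,0,10,0,-0.004,0,0,0,0,10,0,-0.004,0,0,0,0])

```text
time: 3.97
position: [0.5113, 0.0936, 0.0915]
tool_rot: [3.11, 0.414, 0.005]
ft_force: [2.4, -5.8, 6.5]
grip_width: 0.271
```

```bash
python3 - <<'E'
from h import *
s=get_state();print(s['position'],s['ft_force'])
print(np.linalg.norm(s['position'][:2]-[.46,.2727]))
E
```

```text
[0.51130257 0.093596   0.09147214] [ 2.40067393 -5.83247471  6.4902507 ]
0.18630672862222514
```

The lid is stopped by contact: about 6 N back, no motion, and the knob is 186.3 mm from the hole. I'll ease off, open and lift.

Call:
play_rows(series=[10,0,0.003,0,0,0,0,50,0,0.003,0,0,0,0,50,0,0.003,0,0,0,0,50,0,0.003,-0.01,0,0,0,50,0,0.003,-0.05,0,0,0,50,0,0.003,-0.09,0,0,0,50,0,0.003,-0.12,0,0,0,50,0,0.003,-0.12,0,0,0])

```text
time: 4.63
position: [0.5132, 0.0953, 0.2172]
tool_rot: [3.112, 0.419, 0.016]
ft_force: [0.5, 0.6, 0.7]
grip_width: 0.493
```

```bash
python3 - <<'E'
from h import *
s=get_state();print(s['time'],s['position'],s['joint_positions'].round(2),s['grip_width'],s['ft_force'])
T=grab('top','top3');d=grab('wrist','wrist3')
go((.5153,-.1985,.20),0)
E
```

```text
4.6333 [0.51323138 0.09526832 0.21721491] [ 0.51  0.09 -0.79  1.76  0.07  1.31 -1.59] 0.4933817194267618 [0.51243818 0.61614845 0.6628792 ]
shift [-0.0724  0.2835  0.0119] turn [ 1.300e-01 -7.000e-02 -7.471e+01]
```

View pics/wrist3.png

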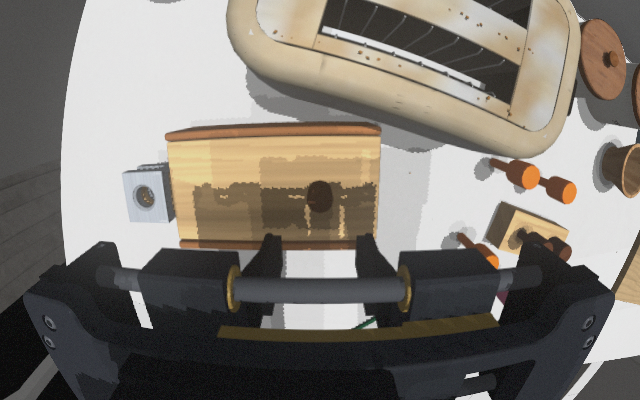

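The lid is shut: tongue under the knuckle at (145,195), knob at (319,195). Next I'll move over the long pin.

Call:
play_rows(series=[55,-0.072,0.284,0.0,0,0,-74.7,55,-0.072,0.284,0.0,0,0,-74.7,55,-0.072,0.284,0.0,0,0,-74.7,55,-0.072,0.284,0.0,0,0,-74.7,55,-0.072,0.284,0.0,0,0,-74.7,55,-0.072,0.284,0.0,0,0,-74.7,55,-0.072,0.284,0.0,0,0,-74.7,55,-0.072,0.284,0.0,0,0,-74.7,55,-0.072,0.284,0.0,0,0,-74.7,55,-0.072,0.284,0.0,0,0,-74.7])

```text
time: 5.57
position: [0.5132, -0.2016, 0.2078]
tool_rot: [-2.365, -2.061, 0.003]
ft_force: [0.8, 1.5, -0.5]
grip_width: 0.55
```

Call:
play_rows(series=[55,0,0,0,0,0,0])

```text
time: 5.65
position: [0.5138, -0.1992, 0.2082]
tool_rot: [-2.365, -2.062, 0.002]
ft_force: [0.1, -0.6, -0.8]
grip_width: 0.547
```

```bash
python3 - <<'E'
from h import *
s=get_state();print(s['time'],s['position'],s['joint_positions'].round(2),s['grip_width'],s['ft_force'])
d=grab('wrist','wrist4')
print(proj(d,(.5153,-.1985,.099),True))
go((.5153,-.1985,.20),0)
E
```

```text
5.65 [ 0.51384917 -0.1992253   0.2081515 ] [ 0.88  0.17 -0.62  1.7   0.1   1.31  0.11] 0.5472039957239119 [ 0.127131   -0.57009448 -0.75077518]
(np.float64(321.36659200748915), np.float64(194.90933611433942))
shift [0.0004 0.0011 0.0085] turn [-0.18 -0.1  -8.09]
```

View pics/wrist4.png

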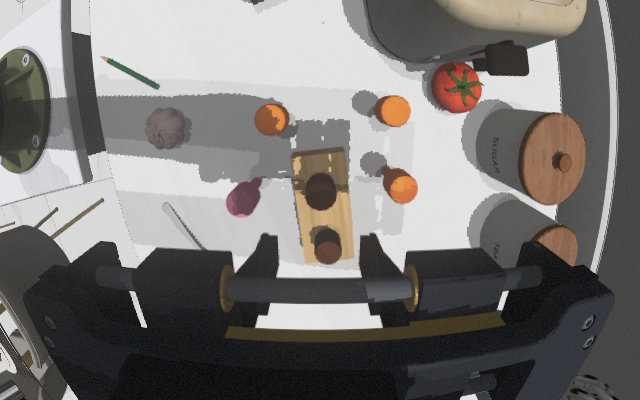

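```bash
python3 - <<'E'
from h import *
d=load('wrist4');c=d['frame'][160:270,280:370]
save('k5',np.clip(cv2.resize(c,(630,770),interpolation=cv2.INTER_NEAREST)[:600]*1.5,0,255).astype(np.uint8))
E
```

```text
(no output)
```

View pics/k5.png

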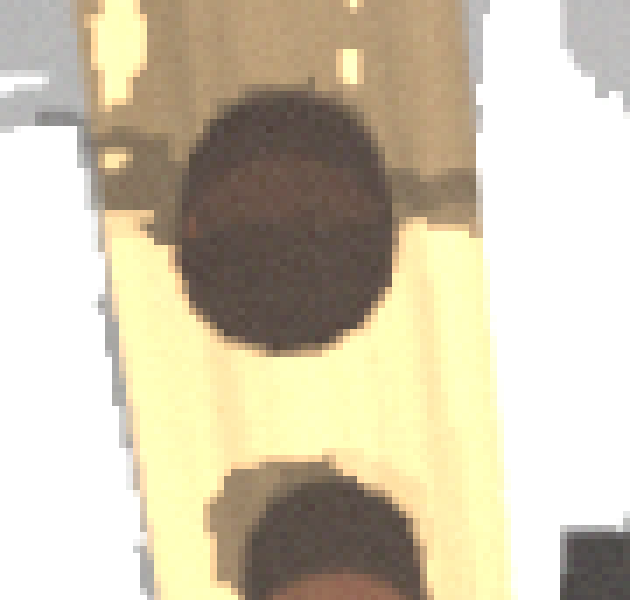

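The head disc is centred at (320.5,194.2) against a prediction of (321.4,194.9), about 1 mm off. This pin is wider in view (taller) than the one at (327,245), so it is the long pin. Descending now.

Call:
play_rows(series=[55,0,0.001,0.03,0,0,-7,55,0,0.001,0.07,0,0,-8,55,0,0.001,0.11,0,0,-8,55,0,0.001,0.138,0,0,-8,55,0,0.001,0.138,0,0,-8,55,0,0.001,0.138,0,0,-8,20,0,0.001,0.138,0,0,-8,20,0,0.001,0.138,0,0,-8,20,0,0.001,0.138,0,0,-8,20,0,0.001,0.138,0,0,-8], force=20)

```text
time: 6.53
position: [0.5173, -0.1998, 0.0742]
tool_rot: [2.219, 2.22, 0.001]
ft_force: [-1.5, 0.3, 6.1]
grip_width: 0.34
```

Call:
play_rows(series=[20,0,0,0,0,0,0,20,0,0,0,0,0,0,20,0,0,0,0,0,0])

```text
time: 6.78
position: [0.5173, -0.1999, 0.0741]
tool_rot: [2.219, 2.22, 0.001]
ft_force: [-0.7, 1.2, 6.6]
grip_width: 0.337
```

```bash
python3 - <<'E'
from h import *
s=get_state();print(s['time'],s['position'],s['joint_positions'].round(2),s['grip_width'],s['ft_force'])
go((*s['position'][:2],.21),0)
E
```

```text
6.7833 [ 0.51728415 -0.19992863  0.0741298 ] [ 0.86  0.3  -0.61  1.85  0.2   1.06  0.17] 0.33667039391280595 [-0.72408397  1.22214905  6.58944328]
shift [-0.0002  0.0003 -0.1359] turn [0.12 0.09 0.03]
```

Gripped at 29.3 mm, which matches the 30 mm head. Lifting.

Call:
play_rows(series=[20,0,0,-0.01,0,0,0,20,0,0,-0.03,0,0,0,20,0,0,-0.06,0,0,0,20,0,0,-0.1,0,0,0,20,0,0,-0.13,0,0,0,20,0,0,-0.14,0,0,0,20,0,0,-0.14,0,0,0], force=30)

```text
time: 7.37
position: [0.5181, -0.1999, 0.2163]
tool_rot: [2.216, 2.218, 0.003]
ft_force: [0.8, 0.2, -1.8]
grip_width: 0.338
```

```bash
python3 - <<'E'
from h import *
s=get_state();print(s['time'],s['position'],s['joint_positions'].round(2),s['grip_width'],s['ft_force'])
for c in('scene','top','wrist'): d=grab(c,c+'5')
a=load('scene5')['frame'];b=load('top5')['frame']
save('k6',np.hstack([cv2.resize(a[80:200,340:460],(400,400)),cv2.resize(b[150:250,350:450],(400,400))]))
go((.460,.2727,.215),15.3)
E
```

```text
7.3667 [ 0.51814626 -0.19987085  0.21626782] [ 0.9   0.16 -0.64  1.69  0.1   1.32  0.24] 0.33764966854212747 [ 0.84916939  0.17601857 -1.84923471]
shift [ 0.4719 -0.0549 -0.0036] turn [ -0.14  -0.07 -15.27]
```

View pics/k6.png

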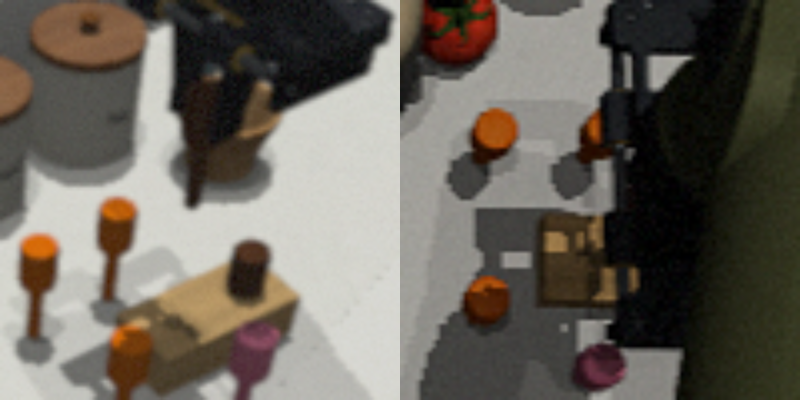

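View pics/wrist5.png

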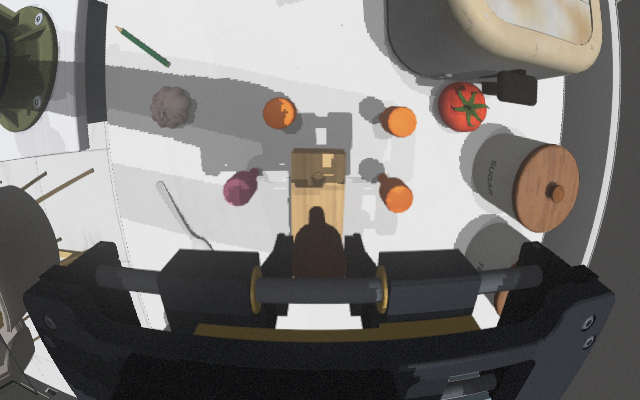

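```bash
python3 - <<'E'
from h import *
s=get_state();p=s['position'];S=load('scene5');W=load('wrist5')
print('TCP',p)
for z in (.14,.148,.156): print(z,proj(S,(p[0],p[1],z)),proj(W,(p[0],p[1],z),True))
a=S['frame'][115:150,380:425];b=W['frame'][195:255,285:350]
save('k7',np.clip(1.8*np.hstack([cv2.resize(a,(405,315),interpolation=0),cv2.resize(b,(341,315),interpolation=0)]),0,255).astype(np.uint8))
E
```

```text
TCP [ 0.51515116 -0.19917026  0.2108043 ]
0.14 (np.float64(397.1384540173053), np.float64(144.84266563056846)) (np.float64(318.8160049439148), np.float64(209.27231286628168))
0.148 (np.float64(397.6214531567232), np.float64(142.10658403957234)) (np.float64(318.8067360352942), np.float64(212.71022219086208))
0.156 (np.float64(398.1108682954384), np.float64(139.33415725428407)) (np.float64(318.7968407525036), np.float64(216.36922867848034))
```

View pics/k7.png

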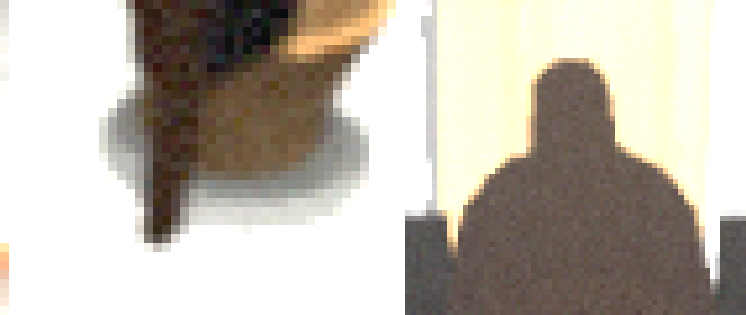

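```bash
python3 - <<'E'
from h import *
S=load('scene5');W=load('wrist5')
print(tri(ray(S,397.3,140.7),ray(W,316,212.7,True)))
for z in (.141,.143,.146):print(onz(W,316,212.7,z,True),onz(S,397.3,140.7,z))
s=get_state();print(s['position']);go((.460,.2727,.215),15.3)
E
```

```text
(array([ 0.51333504, -0.19614608,  0.15480227]), np.float64(0.0011393517803576843))
[ 0.51289515 -0.20173572  0.141     ] [ 0.52558058 -0.20851587  0.141     ]
[ 0.51291587 -0.20100099  0.143     ] [ 0.52382723 -0.20663403  0.143     ]
[ 0.51294696 -0.19989888  0.146     ] [ 0.52119721 -0.20381127  0.146     ]
[ 0.51515116 -0.19917026  0.2108043 ]
shift [ 0.4719 -0.0549 -0.0036] turn [ -0.14  -0.07 -15.27]
```

The pin hangs straight in the jaws, with its tip within about 2 mm of the tool axis, and the short pin stays in the rest. Moving to the hole.

Call:
play_rows(series=[20,0.472,-0.055,-0.004,0,0,-15.3,20,0.472,-0.055,-0.004,0,0,-15.3,20,0.472,-0.055,-0.004,0,0,-15.3,20,0.472,-0.055,-0.004,0,0,-15.3,20,0.472,-0.055,-0.004,0,0,-15.3,20,0.472,-0.055,-0.004,0,0,-15.3,20,0.472,-0.055,-0.004,0,0,-15.3,20,0.472,-0.055,-0.004,0,0,-15.3,20,0.472,-0.055,-0.004,0,0,-15.3,20,0.472,-0.055,-0.004,0,0,-15.3])

```text
time: 8.35
position: [0.466, 0.2155, 0.2142]
tool_rot: [-1.905, -2.497, 0.004]
ft_force: [1.3, 0.6, -0.4]
grip_width: 0.337
```

Call:
play_rows(series=[20,0,0,0,0,0,0])

```text
time: 8.43
position: [0.4632, 0.2242, 0.2148]
tool_rot: [-1.885, -2.506, -0.004]
ft_force: [-0.9, 0.6, -0.8]
grip_width: 0.335
```

```bash
python3 - <<'E'
from h import *
s=get_state();print(s['time'],s['position'],s['joint_positions'].round(2),s['grip_width'],s['ft_force']);go((.460,.2727,.19),15.3)
E
```

```text
8.4333 [0.46321016 0.2241684  0.21481672] [ 0.48  0.12 -1.03  1.76  0.1   1.32 -0.29] 0.3351101636894237 [-0.89366221  0.55664525 -0.80020007]
shift [0.0474 0.0104 0.0251] turn [-0.1  -0.36  0.81]
```

Call:
play_rows(series=[20,0.03,0.006,0.005,0,0,0.8,20,0.047,0.01,0.015,0,0,0.8,20,0.047,0.01,0.02,0,0,0.8,20,0.047,0.01,0.02,0,0,0.8,20,0.047,0.01,0.02,0,0,0.8,20,0.047,0.01,0.02,0,0,0.8])

```text
time: 8.93
position: [0.4652, 0.2608, 0.1954]
tool_rot: [-1.925, -2.483, 0.002]
ft_force: [-0.1, 0.1, -0.9]
grip_width: 0.339
```

```bash
python3 - <<'E'
from h import *
s=get_state();print(s['time'],s['position'],s['joint_positions'].round(2),s['ft_force'])
for c in('scene','top','wrist'): d=grab(c,c+'6')
s=get_state();print(s['position'])
a=load('scene6')['frame'];b=load('wrist6')['frame']
def g(im,x,y,w,h,s):
    r=np.clip(1.3*cv2.resize(im[y:y+h,x:x+w],(w*s,h*s),interpolation=0).astype(float),0,255).astype(np.uint8)
    for k in range(0,w,10): cv2.putText(r,str(x+k),(k*s,9),0,.35,(255,0,0))
    for k in range(0,h,10): cv2.putText(r,str(y+k),(0,k*s+9),0,.35,(255,0,0))
    return r
save('k8',np.hstack([g(a,190,220,65,70,6),g(b,280,170,65,70,6)]))
W=load('wrist6');S=load('scene6')
print('hole proj',proj(W,(.46,.2727,.098),True),proj(S,(.46,.2727,.098)))
go((.460,.2727,.16),15.3)
E
```

```text
8.9333 [0.46515258 0.26080214 0.19537023] [ 0.38  0.21 -1.04  1.75  0.18  1.29 -0.45] [-0.09107775  0.13684406 -0.85184653]
[0.46544363 0.26135396 0.19611393]
hole proj (np.float64(316.56242105070345), np.float64(185.90620129765207)) (np.float64(220.38533747856755), np.float64(268.0838131667441))
shift [ 0.0124 -0.0025  0.0361] turn [ 0.03  0.04 -0.86]
```

View pics/k8.png

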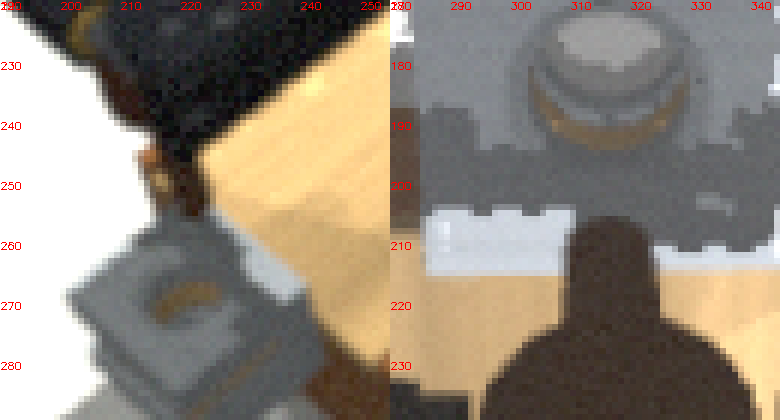

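```bash
python3 - <<'E'
from h import *
W=load('wrist6');S=load('scene6');T=load('top6')
b=W['frame'];save('k9',np.clip(1.8*cv2.resize(b[155:235,270:360],(810,720)[:2],interpolation=0)[:600].astype(float),0,255).astype(np.uint8)[:,:800])
print('tip',onz(W,314.5,212.7,.128,True),'hole',onz(W,314,182,.098,True))
b=T['frame'];print(T['frame'][200:250,190:250].mean())
E
```

```text
tip [0.46202525 0.25896467 0.128     ] hole [0.45697691 0.27555335 0.098     ]
53.470555555555556
```

View pics/k9.png

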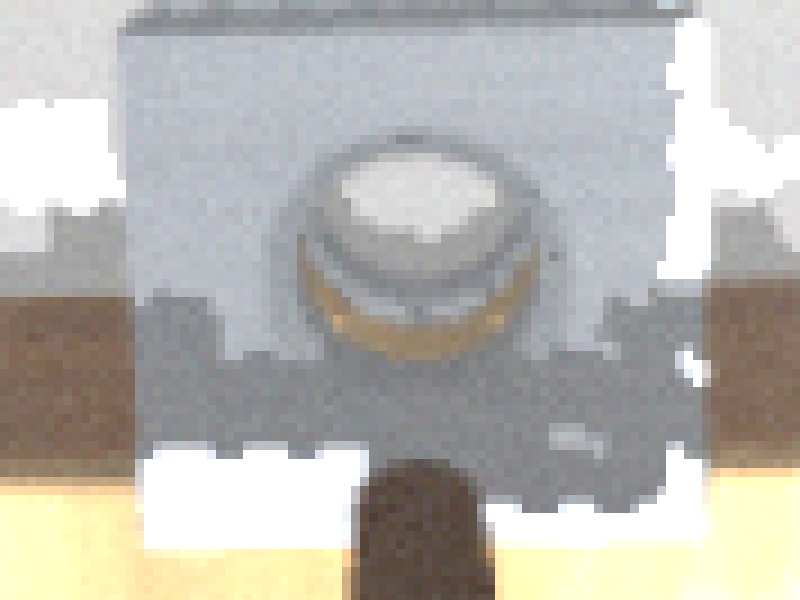

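```bash
python3 - <<'E'
from h import *
W=load('wrist6')
t=onz(W,316.2,213,.128,True);h=onz(W,316,183,.098,True);s=get_state()
print(t,h,s['position']);go(s['position']+[*(h-t)[:2],0],15.3);go((.46,.2727,.196),15.3)
E
```

```text
[0.46339195 0.25905497 0.128     ] [0.45887992 0.27511493 0.098     ] [0.46544363 0.26135396 0.19611393]
shift [ 0.0167 -0.0004 -0.    ] turn [ 0.03  0.04 -0.86]
shift [ 0.0123 -0.0024  0.0001] turn [ 0.03  0.04 -0.86]
```

Call:
play_rows(series=[20,0.015,-0.001,0,0,0,-0.9,20,0.015,-0.001,0,0,0,-0.9,20,0.015,-0.001,0,0,0,-0.9,20,0.015,-0.001,0,0,0,-0.9])

```text
time: 9.42
position: [0.4605, 0.276, 0.196]
tool_rot: [1.903, 2.499, -0.0]
ft_force: [0.1, 1.0, -0.1]
grip_width: 0.337
```

```bash
python3 - <<'E'
from h import *
d=grab('scene','scene7');W=grab('wrist','wrist7');s=get_state();print(s['time'],s['position'],s['qd'].round(3))
b=W['frame'];a=d['frame'][220:290,190:255]
save('k10',np.clip(1.8*np.hstack([cv2.resize(a,(390,420),interpolation=0),cv2.resize(b[160:230,285:350],(390,420),interpolation=0)]).astype(float),0,255).astype(np.uint8))
go((.46,.2727,.196),15.3)
E
```

```text
9.5167 [0.46055984 0.27588881 0.19591607] [-0.001  0.002  0.    -0.001 -0.    -0.    -0.002]
shift [-0.0029 -0.0014 -0.0001] turn [0.01 0.04 0.08]
```

View pics/k10.png

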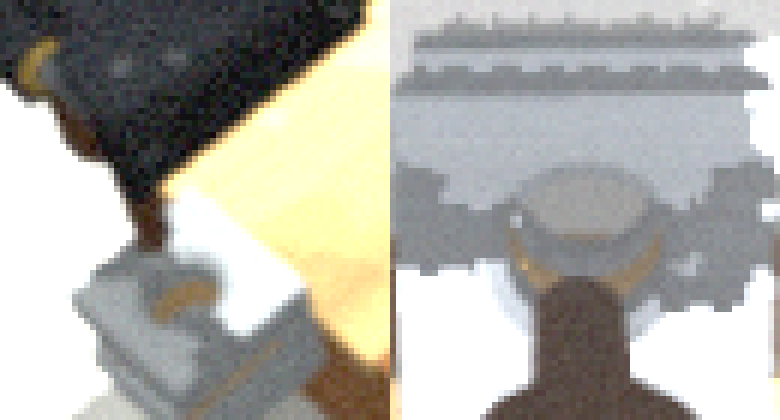

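```bash
python3 - <<'E'
from h import *
W=load('wrist7')
b=W['frame'];save('k11',np.clip(2*cv2.resize(b[165:231,280:355],(750,660),interpolation=0)[:600].astype(float),0,255).astype(np.uint8))
for p in((.4605,.2759),(.46,.2727),(.459,.275)):
    print(p,proj(W,(*p,.128),True),proj(W,(*p,.098),True))
E
```

```text
(0.4605, 0.2759) (np.float64(319.3177635461124), np.float64(211.20801981134153)) (np.float64(319.261913568676), np.float64(199.62555707125264))
(0.46, 0.2727) (np.float64(317.63893491267834), np.float64(214.70337879114834)) (np.float64(317.757303008542), np.float64(202.8006910956012))
(0.459, 0.275) (np.float64(317.1877053373579), np.float64(211.76603703081014)) (np.float64(317.35354072541617), np.float64(200.13220107730984))
```

View pics/k11.png

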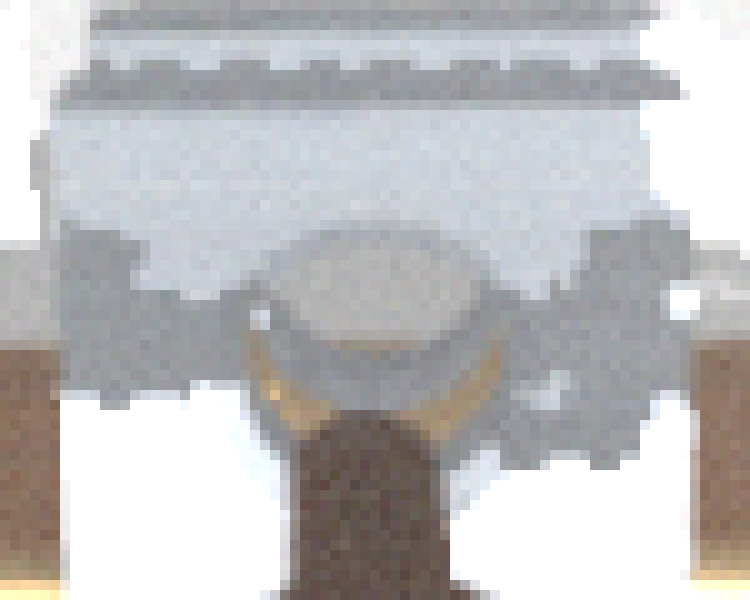

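The tip (316.8,213) and the hole (317,200) line up to within about 2 mm once their heights are allowed for. Lowering in steps.

Call:
play_rows(series=[20,0.001,0,0.015,0,0,0,20,0.001,0,0.03,0,0,0,20,0.001,0,0.04,0,0,0,20,0.001,0,0.05,0,0,0,20,0.001,0,0.05,0,0,0])

```text
time: 9.93
position: [0.459, 0.2765, 0.1439]
tool_rot: [-1.902, -2.498, 0.005]
ft_force: [-0.9, -1.2, -0.3]
grip_width: 0.335
```

Call:
play_rows(series=[20,0,0,0.01,0,0,0,20,0,0,0.02,0,0,0,20,0,0,0.027,0,0,0,20,0,0,0.03,0,0,0,20,0,0,0.03,0,0,0])

```text
time: 10.35
position: [0.4593, 0.2774, 0.1149]
tool_rot: [-1.902, -2.499, 0.002]
ft_force: [0.3, -1.1, -0.2]
grip_width: 0.334
```

```bash
python3 - <<'E'
from h import *
d=grab('scene','scene8');W=grab('wrist','wrist8');s=get_state();print(s['time'],s['position'],s['ft_force'],s['joint_positions'].round(2))
b=W['frame'];a=d['frame'][220:290,190:255]
save('k12',np.clip(1.8*np.hstack([cv2.resize(a,(390,420),interpolation=0),cv2.resize(b[170:250,280:355],(394,420),interpolation=0)]).astype(float),0,255).astype(np.uint8))
E
```

```text
10.45 [0.45993992 0.27785343 0.11599108] [ 0.038431    0.44320521 -0.05297676] [ 0.29  0.31 -1.01  1.84  0.29  1.15 -0.55]
```

View pics/k12.png

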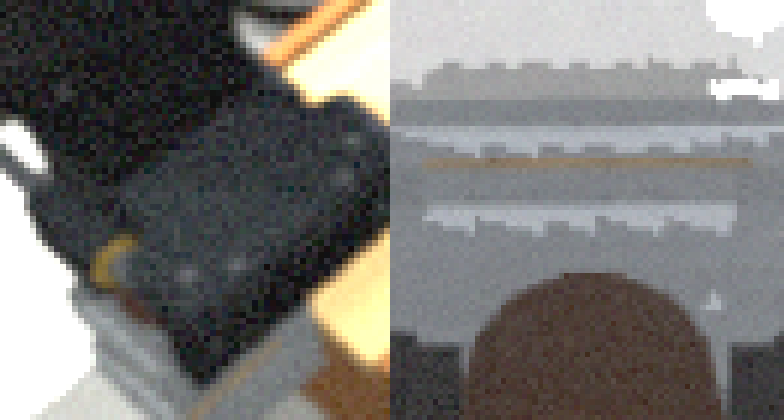

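The pin has gone through with no contact force, and its head is about 5 mm above the knuckle. I'll lower gently to contact.

Call:
play_rows(series=[20,-0.002,0,0.002,0,0,0,20,-0.002,0,0.004,0,0,0,20,-0.002,0,0.005,0,0,0,20,-0.002,0,0.006,0,0,0,20,-0.002,0,0.006,0,0,0])

```text
time: 10.87
position: [0.4609, 0.2757, 0.1115]
tool_rot: [1.902, 2.498, -0.001]
ft_force: [-2.4, -3.3, 10.4]
grip_width: 0.337
```

There is 10 N of contact at TCP z .1115, against .111 predicted for a seated head. Releasing.

Call:
play_rows(series=[20,0,0,-0.001,0,0,0,36,0,0,-0.001,0,0,0,45,0,0,-0.001,0,0,0,60,0,0,-0.001,0,0,0,60,0,0,-0.001,0,0,0,60,0,0,-0.001,0,0,0])

```text
time: 11.37
position: [0.4603, 0.2757, 0.1107]
tool_rot: [-1.903, -2.5, 0.0]
ft_force: [-0.7, 0.0, 0.4]
grip_width: 0.564
```

Call:
play_rows(series=[60,0,0,-0.01,0,0,0,60,0,0,-0.02,0,0,0,60,0,0,-0.04,0,0,0,60,0,0,-0.08,0,0,0,60,0,0,-0.12,0,0,0,60,0,0,-0.12,0,0,0,60,0,0,-0.12,0,0,0])

```text
time: 11.95
position: [0.4619, 0.2771, 0.2344]
tool_rot: [1.9, 2.497, 0.008]
ft_force: [0.3, -0.8, -0.2]
grip_width: 0.601
```

```bash
python3 - <<'E'
from h import *
d=grab('scene','scene9');W=grab('wrist','wrist9');T=grab('top','top9');s=get_state();print(s['time'],s['position'],s['ft_force'],s['grip_width'])
b=W['frame'];a=d['frame'][220:290,190:255]
save('k13',np.clip(1.5*np.hstack([cv2.resize(a,(390,420),interpolation=0),cv2.resize(b[170:250,280:355],(394,420),interpolation=0)]).astype(float),0,255).astype(np.uint8))
print(proj(W,(.459,.2745,.136),True),proj(d,(.459,.2745,.136)))
E
```

```text
12.1 [0.46000494 0.27526701 0.23029839] [-0.81859035 -0.24673808  0.00122519] 0.6015630869547376
(np.float64(316.35747602330946), np.float64(201.35668362177697)) (np.float64(215.5380019843384), np.float64(257.2981341169))
```

View pics/k13.png

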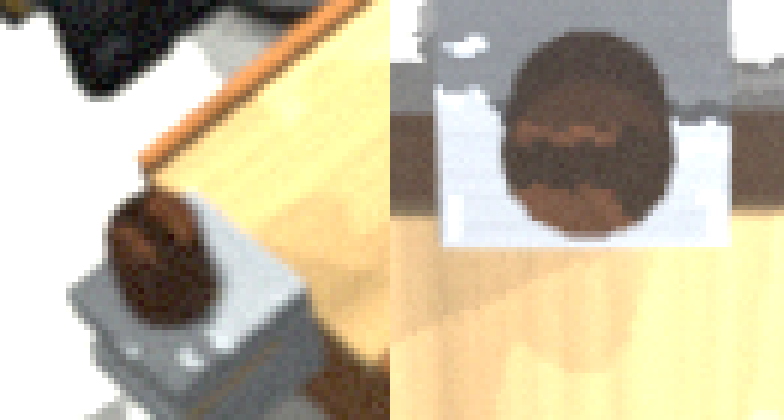

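View pics/wrist9.png

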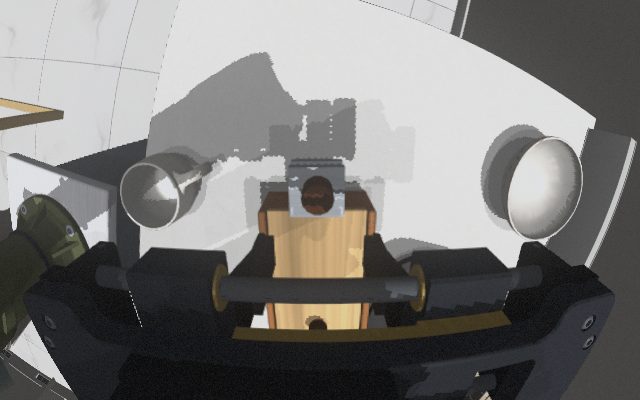

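```bash
python3 - <<'E'
from h import *
d=load('scene9');W=load('wrist9');T=load('top9')
print(tri(ray(d,215.3,256.8),ray(W,317.4,198.8,True)))
c=T['frame'][190:260,200:340];save('k14',np.clip(1.5*cv2.resize(c,(800,400),interpolation=0).astype(float),0,255).astype(np.uint8))
# lid knob from wrist
print(proj(W,(.5113,.0936,.114),True))
E
```

```text
(array([0.45967029, 0.27565801, 0.13587176]), np.float64(0.0026286228009215567))
(np.float64(318.82484829460657), np.float64(342.3920357369749))
```

View pics/k14.png

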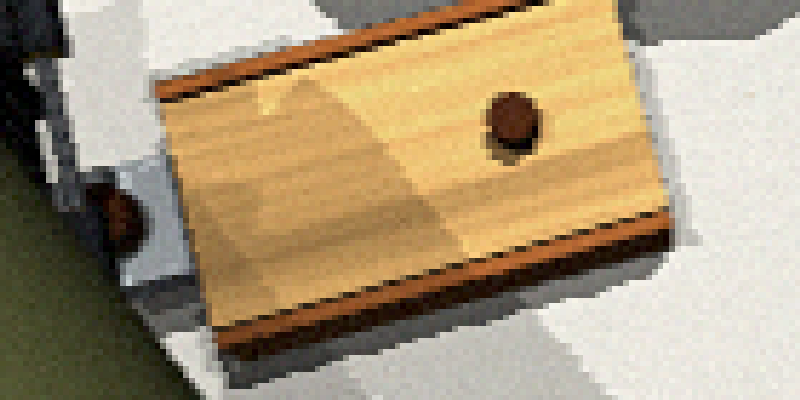

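The head top triangulates to z .1359 (seated would be .136), about 2–3 mm from the hole axis. The lid is flush and shut, and the gripper is clear. I'll check the knob once more and hand in.

```bash
python3 - <<'E'
from h import *
T=load('top9');k=onz(T,289.3,210.2,.114);print(k,np.linalg.norm(k[:2]-[.4595,.2735]))
print(close_job())
E
```

```text
[0.50956099 0.09221291 0.114     ] 0.18807209153961865
the job is handed in; nothing more can be done
None
```

I slid the lid shut by its knob and threaded the long pin down through both knuckles and the tongue. Then I let go, lifted the gripper clear and handed the job in at about 12 s of the 58 s allowed.

Last checks, measured by me (the hand-in gave no verdict):
- **Lid:** it stopped moving under about 6 N of push. From the last top picture the knob was 188 mm from the hole axis, against 186 mm for fully shut, so it is within about 2 mm of its stop.
- **Pin:** the top of the head is at z = 0.136 m, exactly where a seated head should be, and about 2–3 mm from the hole axis. The head looks upright, though I did not measure its tilt.
- **Robot:** the gripper was about 0.12 m above its release height, with no meaningful contact force.
- **Disagreements:** the calibrated estimates of the hole position differed by about 2–4 mm, so I lined the pin up mainly from the wrist view. While gripping the knob and the pin, the force reading showed about 6 N upward that I did not explain.

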